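# Swing the crate's bails in and stack the tray

### The job

Make the grey crate of metal offcuts ready for stacking: swing both of its wire bails inward until they lie flat across its mouth. Then lift the plywood tray by its handle and set it down gently on the two bails, level, centred and lined up with the crate, with its two cross ribs down in the mouth on the outer sides of the bars, and let go. Do not shove the crate, and leave the bottle, tin and hammer alone.

Things in the scene. Friction and masses are not known exactly. Their poses are not given: they have to be found in the camera images.
- crate: Open grey plastic crate holding metal bars, loose, 3.6 kg. 200 mm long (x), 140 wide (y), 90 high, walls 5; contents up to 54 high. Origin: centre of underside, z up. At each end a U-shaped bail of 8 mm wire: pivot axis along y, 89 mm up, 85 mm from the crate's centre; legs 45 mm, just outside the long sides; cross bar 154 mm along y. Fully in, bar axes lie at x = +-41 mm, 94 mm up.
- bail_a (a joint): The bail at the crate's +x end. 0: leaning fully out (0.75 rad outward from upright); 0.75: upright; 2.21: fully in, the bar resting on the side rims. Stiff pivot (0.06 N m): it stays where it is left and never falls by itself; a few N on the bar move it.
- bail_b (a joint): The bail at the crate's -x end. 0: leaning fully out (0.75 rad outward from upright); 0.75: upright; 2.21: fully in, the bar resting on the side rims. Stiff pivot (0.06 N m): it stays where it is left and never falls by itself; a few N on the bar move it.
- bail_a_bar (a point): Middle of the cross bar (axis of the 8 mm wire) of the bail at the crate's +x end.
- bail_b_bar (a point): Middle of the cross bar (axis of the 8 mm wire) of the bail at the crate's -x end.
- tray: Loose plywood tray, about 0.6 kg, 180 mm long (x), 120 wide (y), wall tops 66 up; symmetrical, may be stacked either way round. It stands on two ribs along y, 110 long, 10 wide, 16 high, at x = +-56; floor underside 16 up. Origin: centre, at the ribs' underside. Stacked: floor on the bars, origin 82 above the crate's; ribs then have 6 mm play along x past the bars, 10 along y in the crate.
- tray_grip (a point): Centre of the tray's fixed handle, a dark wooden rail 120 mm long (tray's x), 16 wide (y), 22 high, on a 6 mm upright board over the tray's middle. The point is 98 mm above the underside of the ribs, on the tray's vertical centre line; axes as the tray's.
- bottle_mid (a point): Middle of a white plastic bottle, 60 mm across and 150 mm high, standing; leave alone.
- tin_mid (a point): Middle of a tin, 72 mm across and 90 mm high, standing; leave alone.
- hammer_mid (a point): A hammer lying flat on the bench beyond the work, about 250 mm long; point near its middle, 10 mm up; leave alone.
Things that resemble listed ones, but are neither listed nor needed, are in the scene too. Of the things that look like the tray, the smaller one is meant.

How it is judged:
On the way:
1. both bails swung fully in, lying across the crate's mouth, with the tray not yet over the crate (value of joint each of bail_a, bail_b above 2.1 rad and horizontal distance between tray_grip and crate above 0.15 m), for 0.2 s.
At the end, for the whole second after the job is handed in: Both bails in (joints above 2.1 rad); tray at rest on them: handle centre within 11 mm of the crate's middle lengthwise, 16 mm across, 174 to 186 mm above the crate's underside; level within 0.06 rad, lined up within 0.2 rad (either way round); crate flat within 0.04 rad (value of joint each of bail_a, bail_b above 2.1 rad and x of tray_grip in the frame of crate between -0.011 and 0.011 m and y of tray_grip in the frame of crate between -0.016 and 0.016 m and z of tray_grip in the frame of crate between 0.174 and 0.186 m and angle between tray's own z axis and vertical below 0.06 rad and angle between the x axis of tray and the x axis of crate, either way round below 0.2 rad and linear speed of tray below 0.02 m/s and angular speed of tray below 0.1 rad/s and angle between crate's own z axis and vertical below 0.04 rad); the robot touches nothing.
It fails at once if crate shoved more than 30 mm from its place (distance of crate from where it was at the start of the episode above 0.03 m).
It fails at once if tray banged down on the crate or its bails (more than 90 N) (contact force between tray and crate above 90 N).
It fails at once if tray dropped onto the crate instead of lowered (horizontal distance between tray_grip and crate below 0.06 m and z of tray_grip in the frame of crate below 0.23 m and linear speed of tray above 0.45 m/s).
It fails at once if bottle, tin or hammer moved more than 30 mm (distance of any of bottle_mid, tin_mid, hammer_mid from where it was at the start of the episode above 0.03 m).
It also fails if it takes over 72 s, if anything falls off the work surface, if the arm or the gripper's body presses on something with over 40 N, if the wrist force passes 120 N, or if a joint passes its speed limit or range.

### The arm

A 6-joint arm with a two-finger parallel gripper is mounted at the origin on the work surface. World frame = base frame: x ahead of the robot, y to its left, z up, the work surface at z = 0. Lengths are in m, angles in rad, forces in N, time in s.
With the tool pointing down it reaches from about 0.325 to 0.775 m from the base axis. Payload 5.5 kg.
Tool frame: the origin (TCP) lies at the very end of the fingers, on their centre line; the grasp point (between the pads) lies 19 mm behind it (tcp_to_grasp is the distance from the TCP to the grasp point, in m); z points along the fingers, y is the direction in which the jaws open and shut (so a half turn about z gives the same grasp; the last joint's range is limited). The gripper opens to 88 mm and grips with 3 to 60 N. Pads are 20 mm wide; open, the fingers measure 115 mm over their backs; the gripper's body (75 mm by 178 mm) begins 61 mm behind the grasp point.
Start: joints at [-1.378, 0.091, 1.231, -0, 1.82, -0.057], TCP at [0.148, -0.581, 0.185] pointing down, gripper open.
Joint ranges: [-2.87, 2.87], [-0.86, 2.18], [0.17, 2.46], [-1.51, 4.65], [0.06, 2.69], [-2.65, 2.65]. Speed limits (rad/s): [2.57, 2.57, 3.01, 3.14, 3.14, 3.14].

### API

Orientations are given as a unit quaternion [w, x, y, z].
In Python, from workcell import * gives the robot as it stands. Calls block until the motion is done:
- move_pose(position, orientation): joint-space move of the TCP to a pose.
- move_l(position, orientation=None, feed=0.15, contact_N=None): straight line of the TCP; orientation=None keeps the orientation; feed is the mean speed in m/s. With contact_N (N) it stops when the force on the tool has changed by that much, and returns True; else False.
- move_joints(angles): joint-space move.
- command_gripper(opening, squeeze=None): finger opening in m; squeeze is the grip in N (None keeps the last); returns when the fingers have stopped.
- wait(seconds).
- ik(position, orientation): joint angles nearest the present ones, or None.
- observe(): the state.
- read_camera(name): name is "scene" or "top"; returns (picture, depth): 400x640x3 uint8, blue, green, red; 400x640 float32, m along the optical axis (not along the pixel's ray), 0 where there is no reading.
- get_calibration(name): a dict with "fx", "fy", "cx", "cy" (pixels), "position" and "orientation" of the camera in the world. Camera axes: x right, y up, looking along -z (the intrinsics and any distortion apply to the point x, -y, -z); pixel columns grow to the right and rows downward; lengths in m; the calibration is good to about 2 mm. A picture is of the moment at which its call begins. get_calibration takes no time and is no camera call.
A pose or a line that the arm cannot do raises Unreachable and nothing moves.
- finish_job(): hands the job in, once; it reports no verdict.
The state is a dict: "t": time; "q": joint angles; "qvel": joint speeds; "joint_torque": joint torques, N m; "eef_pos": TCP position; "ee_rot": TCP orientation; "force": force on the tool from outside, world axes, zero at the start; "torque": the same for the moment, N m; "finger_gap": finger opening in m.
Only numpy, scipy, OpenCV 4.12 (cv2) and the standard library are available. Lean on these libraries where they do the work, as an engineer would, in place of code of your own. Each camera call takes 0.05 s, during which the arm holds its last target.

## Working session

There is one attempt and no reset: what is moved stays moved. The work goes in short steps, each a Python script; the robot and the scene stay as the last script left them, time stands still between calls to the robot, and variables do not carry over. Pictures are saved under pics/ and viewed, and the job is handed in when it is done.

```bash
ls; mkdir -p pics; python3 - <<'E'
from workcell import *
import cv2
s=observe();print(s['t'],s['eef_pos'],s['ee_rot'],s['finger_gap'])
for n in("scene","top"):
    p,d=read_camera(n);cv2.imwrite(f'pics/{n}0.png',p)
    import numpy as np;np.save(f'{n}0.npy',d);print(n,get_calibration(n))
E
```

```text
pics
0.0 [ 0.14827247 -0.58101042  0.18401584] [-9.56325711e-04  9.92208746e-01  1.24582848e-01 -6.77631828e-05] 0.08799451404946791
scene {'fx': 488.40237431131516, 'fy': 488.40237431131516, 'cx': 309.02439092136757, 'cy': 205.0628103504907, 'position': array([ 1.31668825, -0.23694205,  0.80247589]), 'orientation': array([0.72420408, 0.33160923, 0.25681037, 0.54736843])}
top {'fx': 383.4495485291813, 'fy': 383.4495485291813, 'cx': 325.00938922228255, 'cy': 198.75356622495946, 'position': array([ 0.39688808, -0.0145768 ,  0.95031381]), 'orientation': array([ 0.71223421,  0.05205902, -0.04120611, -0.69879493])}
```

View pics/scene0.png

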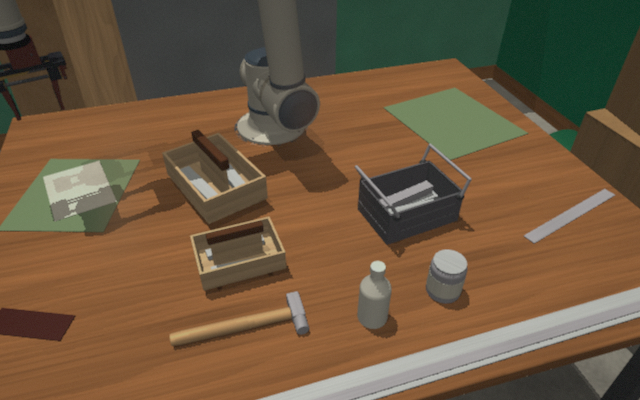

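View pics/top0.png

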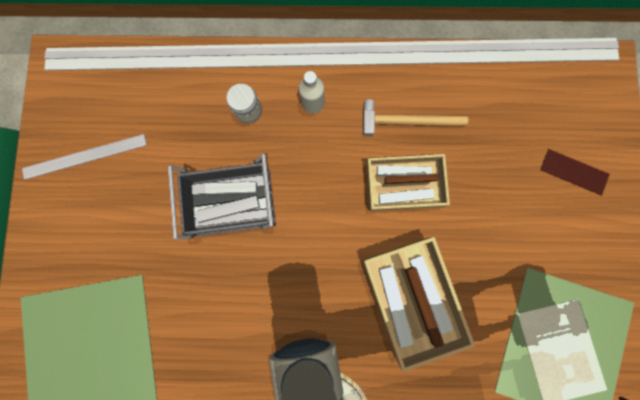

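```bash
cat > h.py <<'E'
import numpy as np,cv2
from scipy.spatial.transform import Rotation as R
from workcell import *
def cal(n):
    c=get_calibration(n);q=c['orientation'];return c,R.from_quat(q,scalar_first=True).as_matrix()
def proj(n,P):
    c,M=cal(n);p=(np.atleast_2d(P)-c['position'])@M
    return np.c_[c['cx']+c['fx']*p[:,0]/-p[:,2],c['cy']-c['fy']*p[:,1]/-p[:,2]]
def ray(n,uv):
    c,M=cal(n);uv=np.atleast_2d(uv).astype(float)
    d=np.c_[(uv[:,0]-c['cx'])/c['fx'],-(uv[:,1]-c['cy'])/c['fy'],-np.ones(len(uv))]
    return c['position'],d@M.T
def atz(n,uv,z):
    o,d=ray(n,uv);return o+d*((z-o[2])/d[:,2])[:,None]
def atdepth(n,uv,D):
    uv=np.atleast_2d(uv);o,d=ray(n,uv);return np.array([o+dd*D[int(round(v)),int(round(u))] for dd,(u,v) in zip(d,uv)])
def tri(uv1,uv2,n1="top",n2="scene"):
    o1,d1=ray(n1,uv1);o2,d2=ray(n2,uv2);A=[];out=[]
    for a,b in zip(d1,d2):
        t=np.linalg.lstsq(np.c_[a,-b],o2-o1,rcond=None)[0]
        p,q=o1+a*t[0],o2+b*t[1];out.append(np.r_[(p+q)/2,np.linalg.norm(p-q)])
    return np.array(out)
def crop(pic,x0,y0,x1,y1,k,fn):
    im=cv2.resize(pic[y0:y1,x0:x1],None,fx=k,fy=k,interpolation=cv2.INTER_CUBIC)
    for x in range((x0+9)//10*10,x1,10):
        cv2.line(im,((x-x0)*k,0),((x-x0)*k,6 if x%50 else 14),(0,255,255),1)
        if x%20==0: cv2.putText(im,str(x),((x-x0)*k-8,24),0,.35,(0,255,255),1)
    for y in range((y0+9)//10*10,y1,10):
        cv2.line(im,(0,(y-y0)*k),(6 if y%50 else 14,(y-y0)*k),(0,255,255),1)
        if y%20==0: cv2.putText(im,str(y),(8,(y-y0)*k+4),0,.35,(0,255,255),1)
    cv2.imwrite(fn,im)
E
python3 - <<'E'
from h import *
np.set_printoptions(precision=4,suppress=True)
for n in("scene","top"):
    print(n,proj(n,[[0.148,-.581,.185],[0,0,0],[.5,0,0],[.5,.2,0]]))
p=cv2.imread('pics/top0.png');crop(p,160,140,290,250,6,'pics/tc0.png');crop(p,355,140,460,220,7,'pics/tt0.png')
p=cv2.imread('pics/scene0.png');crop(p,345,135,480,245,5,'pics/sc0.png');crop(p,180,205,300,300,6,'pics/st0.png')
E
```

```text
scene [[ 46.4707 125.0339]
 [271.2782 125.0659]
 [315.6324 230.0813]
 [393.332  214.6255]]
top [[631.1647 390.1787]
 [321.0721 422.0588]
 [325.35   207.8778]
 [245.4078 206.4108]]
```

View pics/tc0.png

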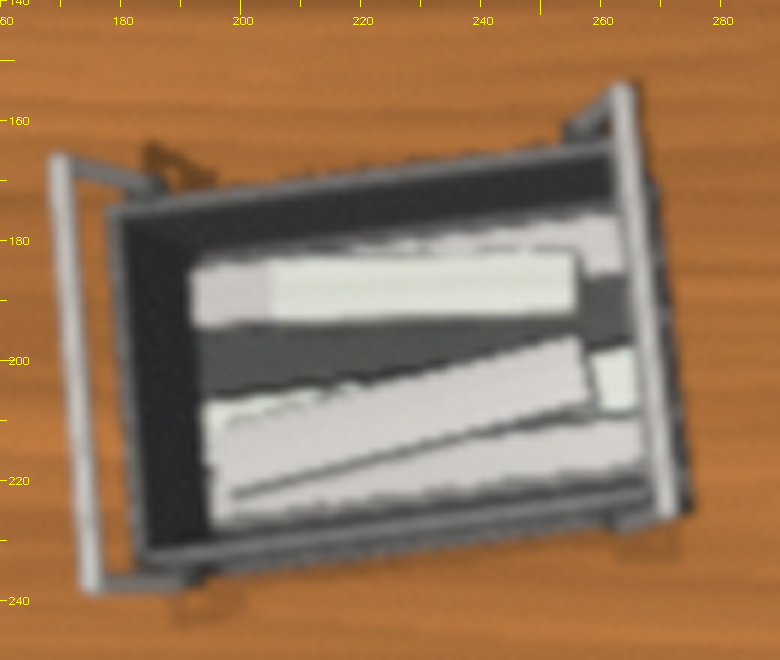

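View pics/tt0.png

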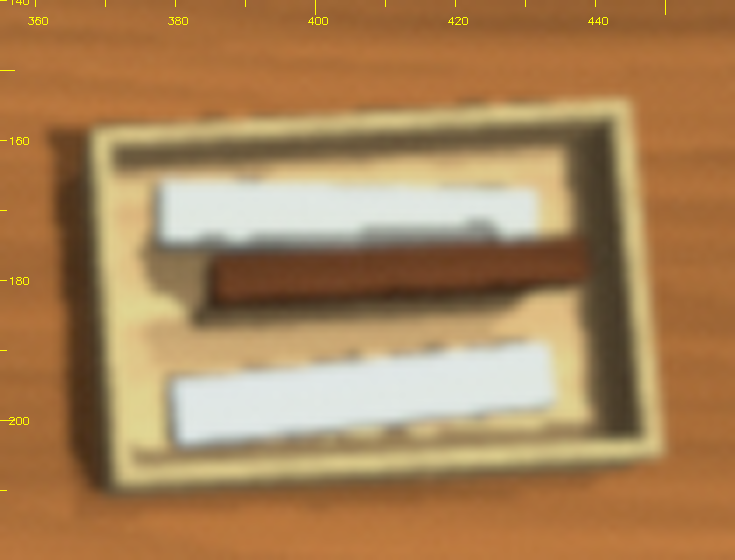

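View pics/sc0.png

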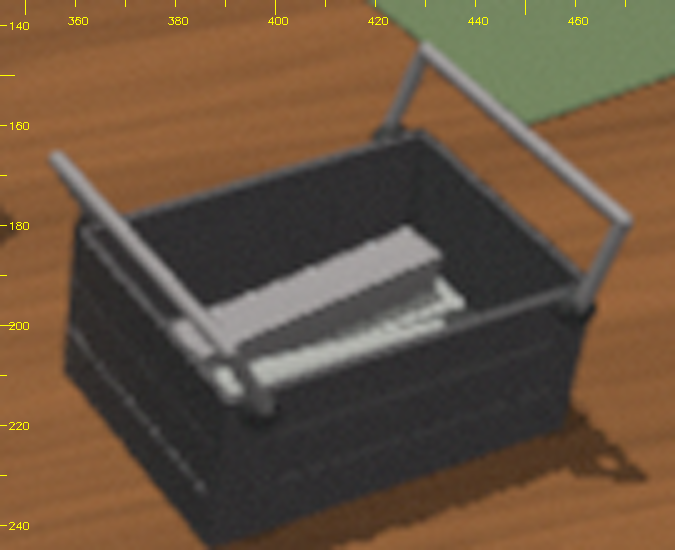

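View pics/st0.png

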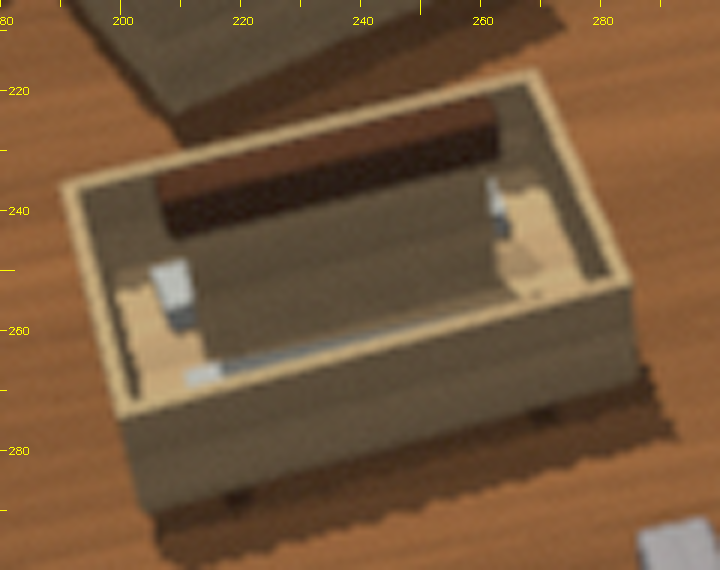

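```bash
python3 - <<'E'
from h import *
np.set_printoptions(precision=4,suppress=True)
print('crate rim');c=tri([[178.5,174.5],[183,233],[268,222],[262.5,163.5]],[[462.5,191],[429.5,161],[361,180.5],[394,211]]);print(c,c.mean(0))
print('bars');b=tri([[169.5,166],[175.5,237],[263.5,155],[271.5,225]],[[470,179],[430.5,144],[394,208],[356,166]]);print(b)
print('tray rim');t=tri([[369,158.5],[372,209.5],[449,204.5],[444.5,154.5]],[[284,251],[269,217],[191,236],[200.5,273.5]]);print(t,t.mean(0))
print('handle');h=tri([[385.7,180],[439,178]],[[262,224],[206.5,235.5]]);print(h,h.mean(0))
D=np.load('top0.npy')
print('depth handle',atdepth('top',[[390,180],[412,179],[434,178]],D))
print('depth bars',atdepth('top',[[170,170],[172,200],[174.5,232],[265,165],[267.5,190],[270.5,217]],D))
print('depth rim',atdepth('top',[[220,169],[225,227.5],[181,200],[370.5,185],[410,157]],D))
E
```

```text
crate rim
[[0.5608 0.3366 0.0911 0.0003]
 [0.4277 0.3183 0.089  0.0008]
 [0.4558 0.1264 0.0896 0.0013]
 [0.5896 0.1477 0.0986 0.0088]] [0.5084 0.2323 0.0921 0.0028]
bars
[[0.5713 0.3405 0.1329 0.0005]
 [0.4176 0.3178 0.1331 0.0026]
 [0.6035 0.1408 0.1207 0.006 ]
 [0.4471 0.1134 0.1286 0.0011]]
tray rim
[[ 0.6114 -0.1013  0.0674  0.0001]
 [ 0.4916 -0.1088  0.0619  0.0013]
 [ 0.5065 -0.2861  0.0635  0.0026]
 [ 0.6243 -0.2774  0.0663  0.0025]] [ 0.5585 -0.1934  0.0648  0.0016]
handle
[[ 0.5543 -0.1348  0.1023  0.0015]
 [ 0.5603 -0.2524  0.1058  0.0023]] [ 0.5573 -0.1936  0.1041  0.0019]
depth handle [[ 0.5529 -0.144   0.11  ]
 [ 0.5561 -0.1928  0.1095]
 [ 0.5595 -0.2418  0.1081]]
depth bars [[0.5619 0.3376 0.1362]
 [0.496  0.3279 0.1373]
 [0.4277 0.3189 0.1342]
 [0.5775 0.1317 0.1313]
 [0.5222 0.1239 0.1323]
 [0.4637 0.115  0.1333]]
depth rim [[ 0.5755  0.2423  0.0901]
 [ 0.4417  0.2235  0.0899]
 [ 0.5019  0.3262  0.0928]
 [ 0.549  -0.1056  0.0628]
 [ 0.6165 -0.1975  0.0674]]
```

```bash
cat >> h.py <<'E'
C=np.array([.508,.232]);A=.145
def q(a): 
    y=np.array([np.cos(a),np.sin(a),0]);z=np.array([0,0,-1.]);x=np.cross(y,z)
    return R.from_matrix(np.c_[x,y,z]).as_quat(scalar_first=True)
def loc(u,v,z): 
    return np.r_[C+u*np.array([np.cos(A),np.sin(A)])+v*np.array([-np.sin(A),np.cos(A)]),z]
E
python3 - <<'E'
from h import *
np.set_printoptions(precision=3,suppress=True)
for a in(A,A+np.pi): print(ik(loc(0,.14,.108),q(a)),ik(loc(0,-.15,.108),q(a)),ik(loc(0,0,.2),q(a)))
for a in(.073,.073+np.pi): print(ik([.557,-.194,.079],q(a)))
E
```

```text
[ 0.594  0.123  1.333 -0.     1.686  0.449] [ 0.093 -0.082  1.541 -0.     1.683 -0.052] [ 0.367 -0.018  1.316 -0.     1.843  0.222]
None None None
[-0.393  0.069  1.442 -0.     1.631 -0.466]
None
```

Things that could be mistaken for the tray: a large wooden tray at top (417,302) / scene (215,175), and a small one at top (408,182) / scene (238,253). The smaller one, about 180 x 120 mm in the crop, is meant. There is only one crate, at top (226,198) / scene (410,200). Its bars are at top (172,200) and (267,190), both leaning outward. The bottle is at top (312,93), the tin at (243,102) and the hammer at (415,120). First I'll swing in the bail on the high-y side.

```bash
python3 - <<'E'
from h import *
np.set_printoptions(precision=3,suppress=True)
Q=q(A)
command_gripper(0.0)
p=observe()['eef_pos'];move_l([p[0],p[1],.26],feed=.3)
move_pose(loc(0,.145,.25),Q)
print(move_l(loc(0,.145,.108),feed=.2,contact_N=10))
print(move_l(loc(0,.066,.108),feed=.08,contact_N=15),observe()['force'],observe()['eef_pos'])
move_l(loc(0,.066,.17),feed=.2)
move_l(loc(0,.047,.17),feed=.2)
print(move_l(loc(0,.047,.097),feed=.05,contact_N=12),observe()['force'],observe()['eef_pos'],observe()['t'])
move_l(loc(0,.047,.2),feed=.25)
for n in("scene","top"):
    p,d=read_camera(n);cv2.imwrite(f'pics/{n}1.png',p)
    b=(345,115,485,245) if n=="scene" else(150,130,290,250)
    crop(p,*b,5,f'pics/{n}1c.png')
E
```

```text
False
False [ 0.281  0.171 -0.413] [0.498 0.298 0.108]
False [ 0.282 -1.154  0.515] [0.501 0.279 0.097] 9.6833
```

View pics/scene1c.png

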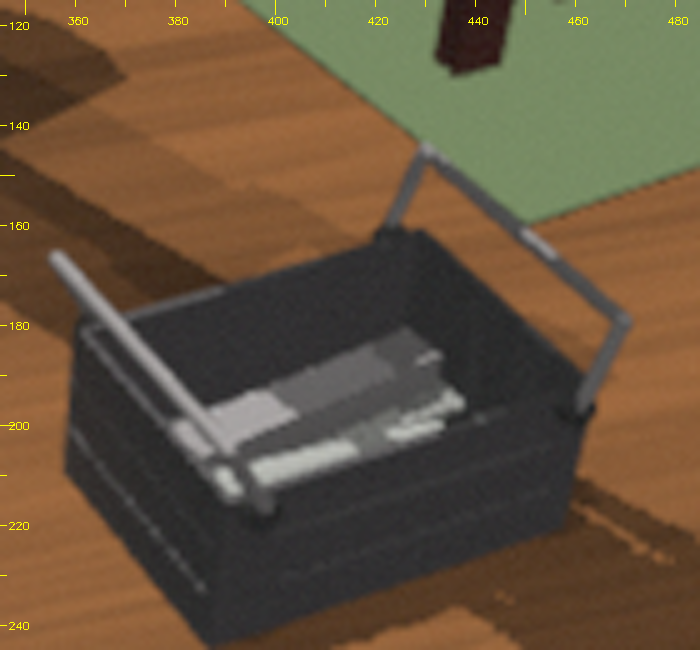

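```bash
python3 - <<'E'
from h import *
s=observe();print(s['t'],s['eef_pos'],s['q'],s['finger_gap']);print(proj('scene',s['eef_pos']),proj('top',s['eef_pos']))
a=cv2.imread('pics/scene1.png');cv2.imwrite('pics/s1b.png',a)
E
```

```text
10.3417 [0.50061947 0.27821122 0.19794721] [4.47824154e-01 2.35341068e-02 1.27812656e+00 1.69797911e-05
 1.84305250e+00 3.02849018e-01] 0.000235396733951867
[[434.95845144 142.19862671]] [[184.49352804 194.26530585]]
```

View pics/scene1.png

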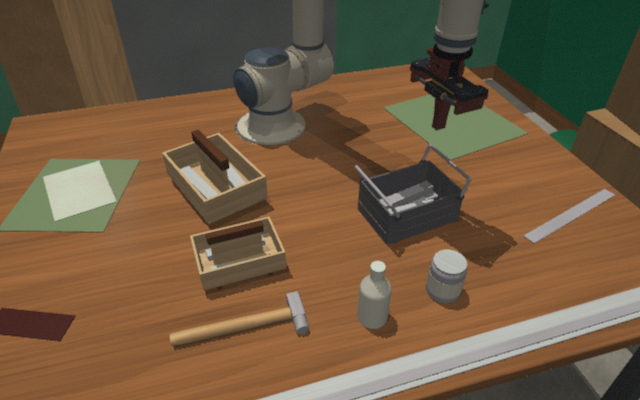

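View pics/top1.png

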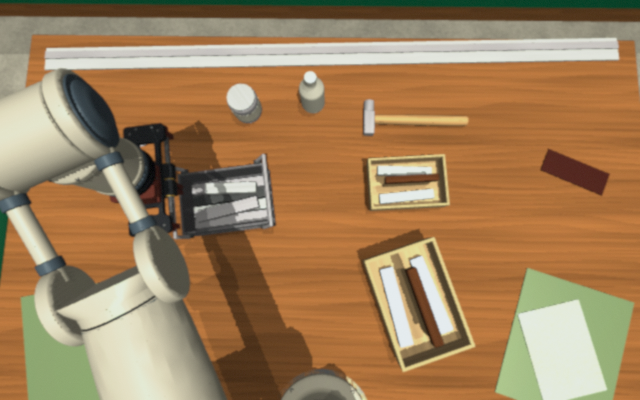

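```bash
python3 - <<'E'
from h import *
np.set_printoptions(precision=4,suppress=True)
p,d=read_camera('scene');crop(p,400,40,500,150,6,'pics/sg.png')
np.save('sd.npy',d)
p,d2=read_camera('top');crop(p,110,110,220,250,5,'pics/tg.png');np.save('td.npy',d2)
print(d[110:136:3,432:452:4]);
print(atdepth('scene',[[440,126],[440,122],[436,115]],d))
E
```

```text
[[1.604  1.0386 1.0254 1.0247 1.0293]
 [1.5847 1.0424 1.0298 1.0297 1.0368]
 [1.5704 1.0437 1.0282 1.0392 1.5667]
 [1.556  1.0509 1.0419 1.0442 1.5564]
 [1.5331 1.048  1.0468 1.0515 1.542 ]
 [1.0646 1.0541 1.0516 1.0572 1.5263]
 [1.069  1.0542 1.0555 1.0583 1.5121]
 [1.4971 1.0602 1.5007 1.4953 1.4962]
 [1.485  1.4852 1.4812 1.4891 1.4863]]
[[0.5097 0.2774 0.2452]
 [0.512  0.2741 0.257 ]
 [0.504  0.2663 0.2709]]
```

View pics/sg.png

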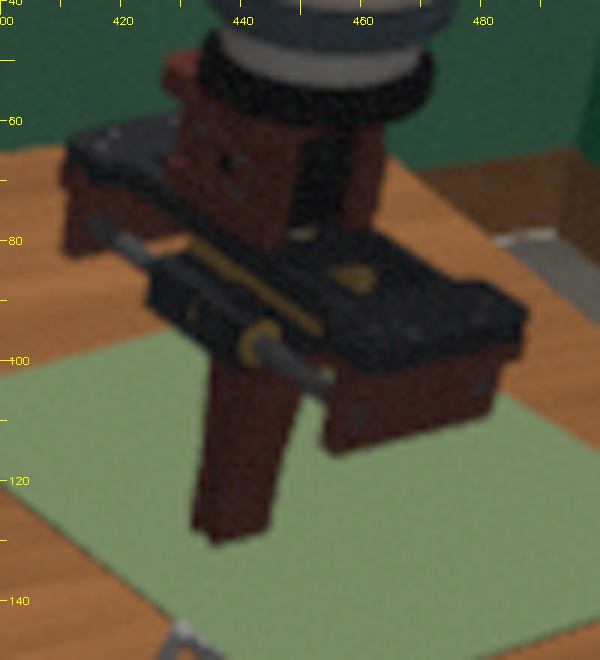

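View pics/tg.png

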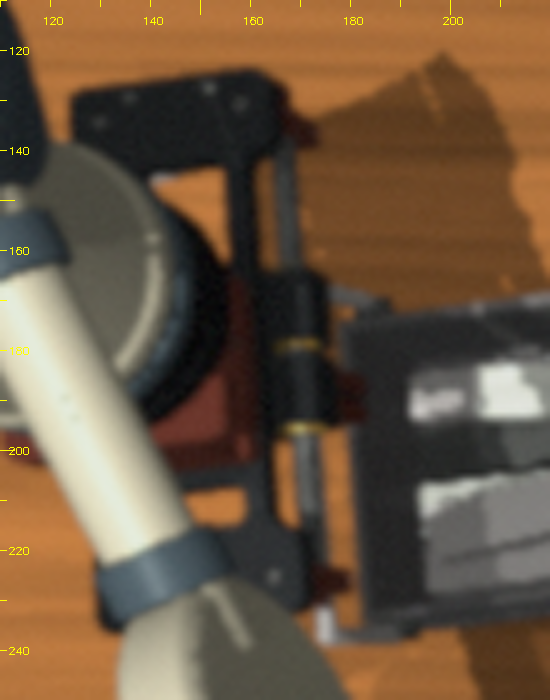

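The scene picture shows the fingertip at (436,130), about 14 px above where the reported TCP projects, which is (435,142). Depth puts the tip roughly 37 mm higher than reported, so nothing has been touched yet. I'll check this by touching the bare bench.

```bash
python3 - <<'E'
from h import *
np.set_printoptions(precision=4,suppress=True)
Q=q(A)
move_l(loc(0,.047,.24),feed=.3)
move_pose([.45,.02,.12],Q)
print(move_l([.45,.02,.04],feed=.1,contact_N=6))
print(move_l([.45,.02,-.045],feed=.03,contact_N=5));s=observe();print(s['eef_pos'],s['force'],s['t'])
for n in("scene","top"):
    p,d=read_camera(n);cv2.imwrite(f'pics/{n}2.png',p);np.save(f'{n}2.npy',d)
    u,v=proj(n,s['eef_pos'])[0].astype(int);print(n,u,v)
    crop(p,u-50,v-60,u+50,v+40,6,f'pics/{n}2c.png')
E
```

```text
False
True
[ 0.45    0.02   -0.0372] [-1.534   0.2467  5.2374] 15.0417
scene 317 226
top 317 228
```

View pics/scene2c.png

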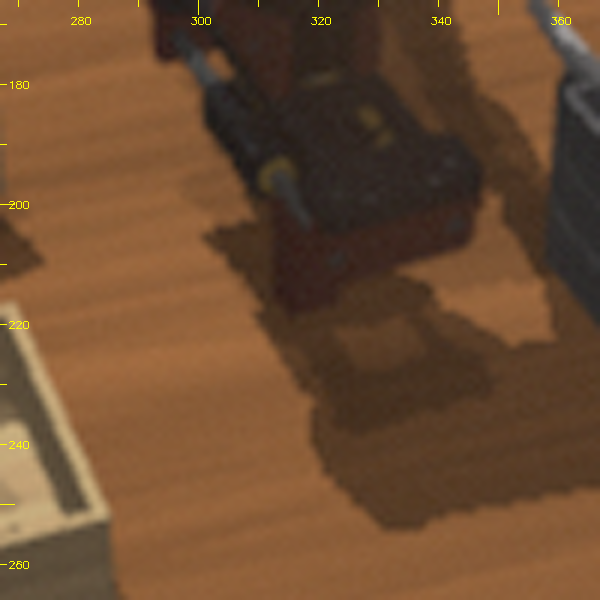

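View pics/top2c.png

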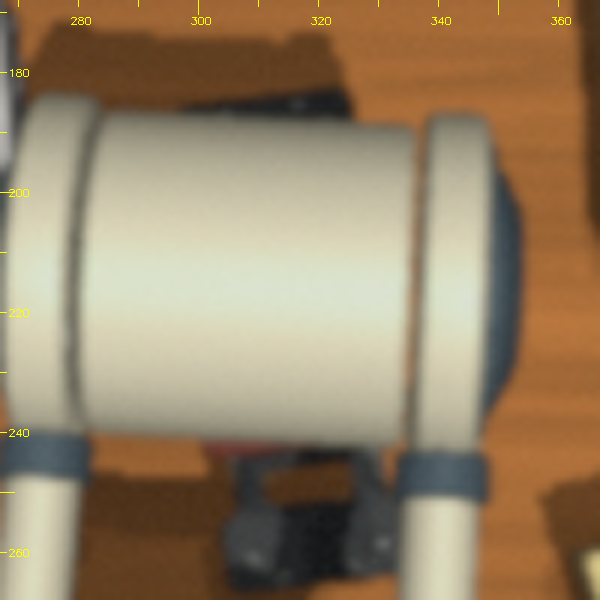

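```bash
python3 - <<'E'
from h import *
np.set_printoptions(precision=4,suppress=True)
d=np.load('sd.npy')
print('at .198: body low corner',atdepth('scene',[[457,113],[470,110],[481,107],[414,79]],d))
print('finger low',atdepth('scene',[[437,128],[440,127],[434,127]],d))
d=np.load('scene2.npy');print('at touch: body low',atdepth('scene',[[317,215],[330,211],[343,206]],d))
E
```

```text
at .198: body low corner [[0.5854 0.2612 0.3212]
 [0.5815 0.2916 0.3207]
 [0.5805 0.3158 0.323 ]
 [0.4317 0.2414 0.3234]]
finger low [[0.5122 0.2694 0.2431]
 [0.5104 0.2774 0.2432]
 [0.5003 0.269  0.2387]]
at touch: body low [[0.4622 0.0144 0.0124]
 [0.5322 0.0242 0.0816]
 [0.5289 0.0559 0.0861]]
```

Two readings agree: bench contact at reported z = -0.037, and depth showing both the tip and the body 37 mm above the reported height. So true z is reported z + 37 mm, and x and y agree to about 4 mm. I'll correct for it and repeat the swing.

```bash
cat >> h.py <<'E'
ZO=.0372
def T(p): p=np.array(p,float);p[2]-=ZO;return p
E
python3 - <<'E'
from h import *
np.set_printoptions(precision=3,suppress=True)
Q=q(A)
def st(m,r=None): s=observe();print(m,r,s['force'],s['eef_pos']+[0,0,ZO],round(s['t'],2))
move_l(T([.45,.02,.25]),feed=.3)
move_pose(T(loc(0,.145,.25)),Q)
r=move_l(T(loc(0,.145,.108)),feed=.25,contact_N=10);st('down',r)
r=move_l(T(loc(0,.066,.108)),feed=.08,contact_N=15);st('push',r)
move_l(T(loc(0,.066,.16)),feed=.25)
move_l(T(loc(0,.047,.16)),feed=.2)
r=move_l(T(loc(0,.047,.095)),feed=.05,contact_N=12);st('press',r)
move_l(T(loc(0,.047,.22)),feed=.3)
for n in("scene",):
    p,d=read_camera(n);crop(p,345,115,485,245,5,f'pics/{n}3c.png')
E
```

```text
down False [0.28  0.686 0.464] [0.488 0.375 0.11 ] 18.18
push False [-1.125  3.443 -3.202] [0.498 0.297 0.107] 19.32
press True [-1.027  0.013  5.134] [0.501 0.279 0.098] 21.1
```

View pics/scene3c.png

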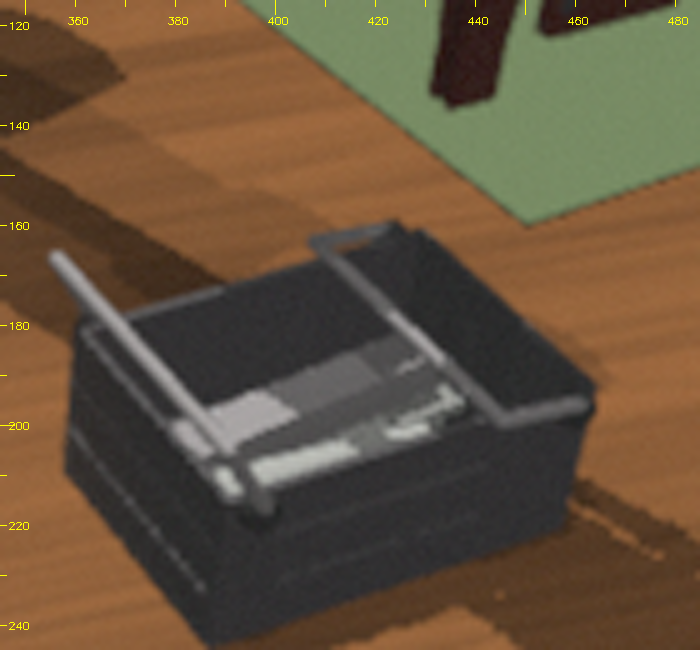

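Bail 1 lies across the mouth, with its bar running from (410,165) to (502,420) in the crop. The press stopped at tip z = 0.098, which matches fully in. Next is bail 2.

```bash
python3 - <<'E'
from h import *
np.set_printoptions(precision=3,suppress=True)
Q=q(A)
def st(m,r=None): s=observe();print(m,r,s['force'],s['eef_pos']+[0,0,ZO],round(s['t'],2))
move_l(T(loc(0,-.155,.22)),Q,feed=.3)
r=move_l(T(loc(0,-.155,.108)),feed=.25,contact_N=10);st('down',r)
r=move_l(T(loc(0,-.066,.108)),feed=.08,contact_N=15);st('push',r)
move_l(T(loc(0,-.066,.16)),feed=.25)
move_l(T(loc(0,-.047,.16)),feed=.2)
r=move_l(T(loc(0,-.047,.095)),feed=.05,contact_N=12);st('press',r)
move_l(T(loc(0,-.047,.25)),feed=.3)
command_gripper(.05)
move_pose(T([.557,-.194,.2]),q(.073))
for n in("scene","top"):
    p,d=read_camera(n);cv2.imwrite(f'pics/{n}4.png',p);np.save(f'{n}4.npy',d)
crop(cv2.imread('pics/scene4.png'),345,135,480,245,5,'pics/sc4.png')
crop(cv2.imread('pics/top4.png'),160,140,290,250,6,'pics/tc4.png')
print(proj('scene',observe()['eef_pos']+[0,0,ZO]),observe()['t'])
crop(cv2.imread('pics/scene4.png'),170,150,310,280,5,'pics/st4.png')
E
```

```text
down False [0.123 0.131 0.504] [0.531 0.08  0.109] 23.13
push False [ 0.036 -4.275 -2.757] [0.517 0.166 0.107] 24.4
press True [-2.085 -0.363  4.67 ] [0.515 0.185 0.098] 26.18
[[229.328 193.75 ]] 29.275
```

View pics/sc4.png

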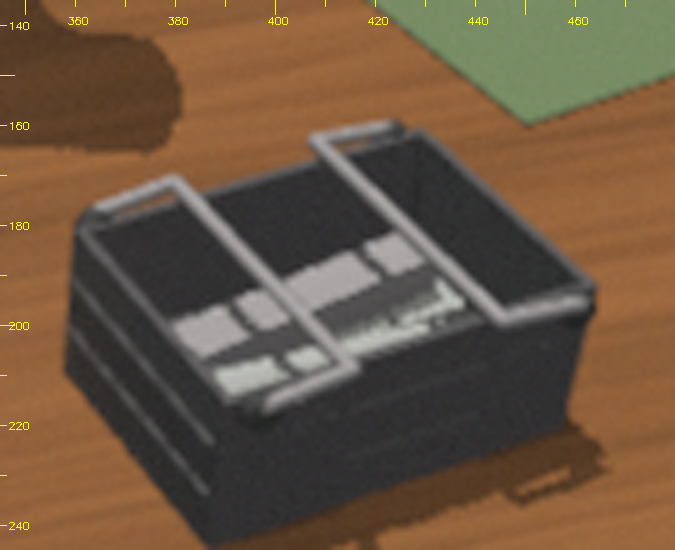

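View pics/tc4.png

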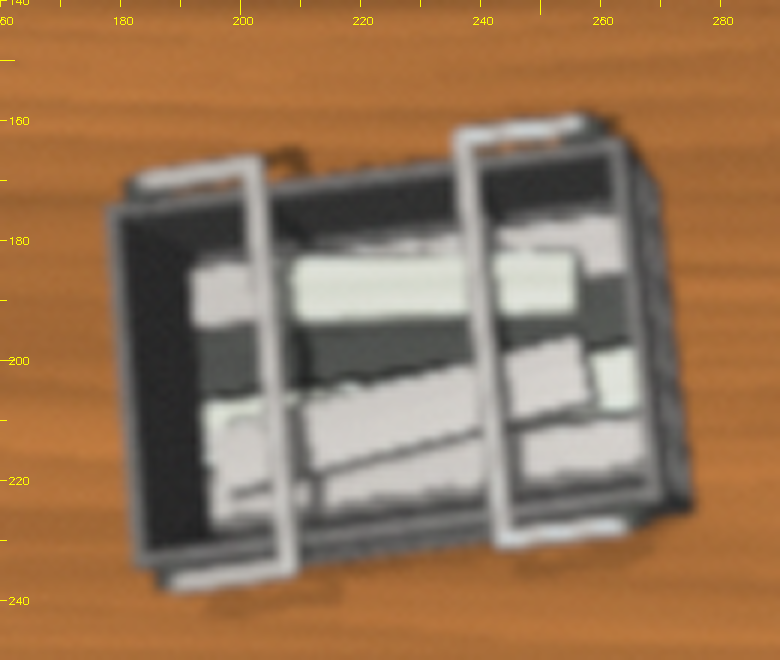

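View pics/st4.png

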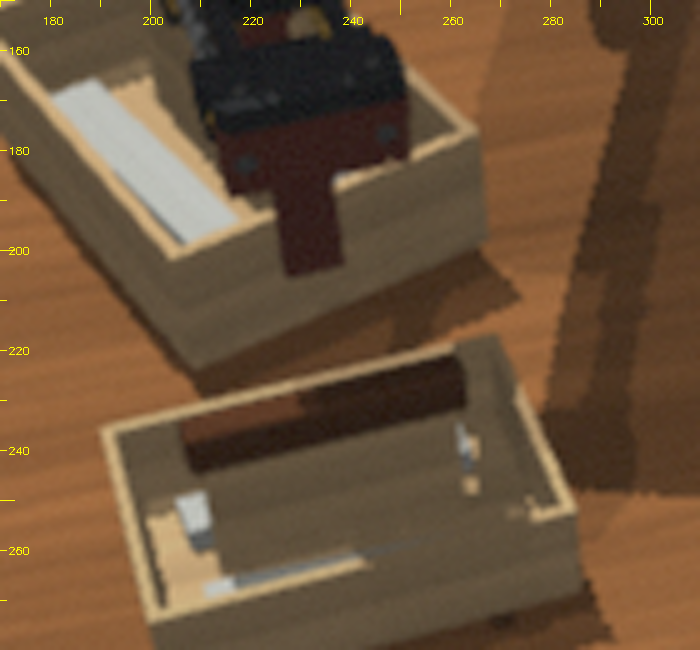

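```bash
python3 - <<'E'
from h import *
np.set_printoptions(precision=4,suppress=True)
b=tri([[202,166.5],[208.5,235],[237,162],[244,230.5]],[[446,200],[409,162.5],[416,209],[380,171]]);print(b,b.mean(0))
print(np.arctan2(*(b[0]-b[1])[[1,0]]),np.arctan2(*(b[2]-b[3])[[1,0]]))
z=atz('top',[[202,166.5],[208.5,235],[237,162],[244,230.5]],.095);print(z,z.mean(0),np.arctan2(*(z[0]-z[1])[[1,0]]),np.arctan2(*(z[2]-z[3])[[1,0]]))
z=atz('top',[[178,174.5],[183,233.5],[269,222],[263,163.5]],.09);print(z.mean(0))
t=observe()['eef_pos']+[0,0,ZO]; y=np.array([np.cos(.073),np.sin(.073),0]);print(t,proj('scene',t+y*.0385))
d=np.load('scene4.npy');print(atdepth('scene',[[229,202],[233,202],[236,201]],d), t+y*.0385)
D=np.load('top0.npy')
print(atz('top',[[385.5,180],[439,178]],.109))
E
```

```text
[[0.5804 0.2837 0.0918 0.0004]
 [0.4248 0.2611 0.0933 0.0048]
 [0.592  0.2037 0.0937 0.0013]
 [0.436  0.1809 0.0921 0.0022]] [0.5083 0.2323 0.0927 0.0022]
0.1444325655213637 0.14501993603948826
[[0.5796 0.2824 0.095 ]
 [0.424  0.2581 0.095 ]
 [0.5915 0.2027 0.095 ]
 [0.4356 0.1791 0.095 ]] [0.5077 0.2306 0.095 ] 0.1550131786390343 0.14988090880926896
[0.5084 0.2311 0.09  ]
[ 0.5575 -0.1927  0.2004] [[233.8022 205.7078]]
[[ 0.5948 -0.1978  0.2106]
 [ 0.5908 -0.1901  0.2056]
 [ 0.5937 -0.1844  0.2091]] [ 0.5959 -0.1899  0.2004]
[[ 0.5529 -0.1341  0.109 ]
 [ 0.5595 -0.2527  0.109 ]]
```

```bash
python3 - <<'E'
from h import *
np.set_printoptions(precision=3,suppress=True)
def st(m,r=None): s=observe();print(m,r,s['force'],s['eef_pos']+[0,0,ZO],s['finger_gap'],round(s['t'],2))
Q=q(.073)
r=move_l(T([.5562,-.1934,.079]),Q,feed=.1,contact_N=8);st('down',r)
command_gripper(0,40);st('grip')
move_l(T([.5562,-.1934,.26]),feed=.12);st('lift')
for n in("scene","top"):
    p,d=read_camera(n);cv2.imwrite(f'pics/{n}5.png',p);np.save(f'{n}5.npy',d)
crop(cv2.imread('pics/scene5.png'),150,60,310,220,4,'pics/st5.png')
crop(cv2.imread('pics/top5.png'),330,120,490,240,4,'pics/tt5.png')
E
```

```text
down False [-1.043 -0.347 -0.151] [ 0.557 -0.194  0.08 ] 0.05013289364032119 30.63
grip None [ 3.255 -0.016  0.059] [ 0.557 -0.193  0.079] 0.015732576660453936 31.26
lift None [-0.247  0.146 -6.167] [ 0.556 -0.193  0.259] 0.015633348055871743 32.92
```

View pics/st5.png

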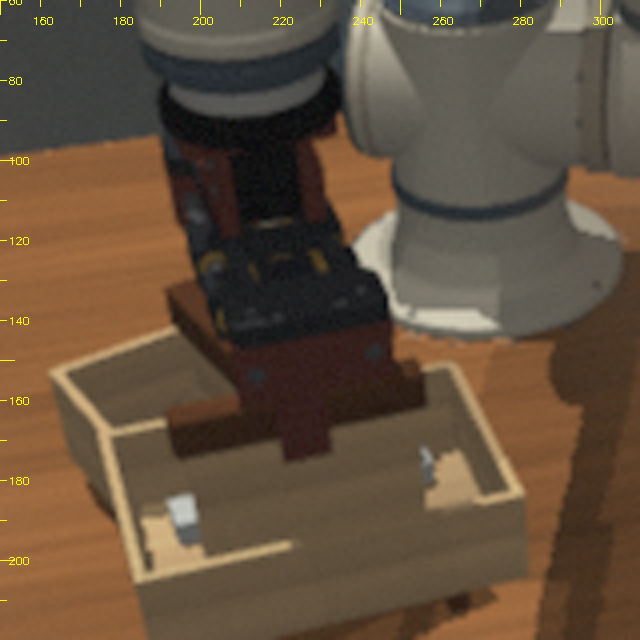

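View pics/tt5.png

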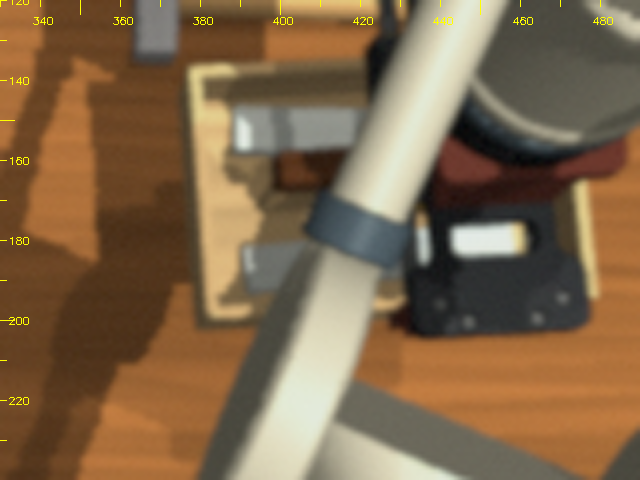

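```bash
python3 - <<'E'
from h import *
np.set_printoptions(precision=4,suppress=True)
# scene: plane of handle front face: intersect rays with plane through handle front
def plane(uv,p0,n):
    o,d=ray('scene',uv);return o+d*(((p0-o)@n)/(d@n))[:,None]
a=.073;n=np.array([np.cos(a),np.sin(a),0]);p0=np.array([.556,-.193,.278])+n*.008
v=np.array([-np.sin(a),np.cos(a),0])
P=plane([[192,166],[194,174],[255.7,152],[255.7,160.5]],p0,n);print(P,(P-p0)@v)
F=plane([[221.5,174.5],[231.5,172.5]],p0+n*.0135,n);print(F,(F-p0)@v)
# rim corners
d=np.load('scene5.npy')
print(tri([[378,137],[383,199]],[[281,183],[263.5,151]]))
print(atz('scene',[[184,205],[281,183],[263.5,151]],.066+.18))
E
```

```text
[[ 0.5683 -0.252   0.2868]
 [ 0.5683 -0.2514  0.2687]
 [ 0.5597 -0.1335  0.2889]
 [ 0.5598 -0.1351  0.27  ]] [-0.0598 -0.0591  0.059   0.0575]
[[ 0.5783 -0.2029  0.2646]
 [ 0.5769 -0.1843  0.2643]] [-0.0115  0.0072]
[[ 0.61   -0.0998  0.246   0.0017]
 [ 0.4924 -0.1094  0.2429  0.0022]]
[[ 0.624  -0.2778  0.246 ]
 [ 0.6102 -0.099   0.246 ]
 [ 0.4974 -0.109   0.246 ]]
```

```bash
python3 - <<'E'
from h import *
np.set_printoptions(precision=3,suppress=True)
def st(m,r=None): s=observe();print(m,r,s['force'],s['eef_pos']+[0,0,ZO],s['finger_gap'],round(s['t'],2))
Q=q(.147)
move_l(T([.508,.2315,.26]),Q,feed=.12);wait(.3);st('over')
move_l(T([.508,.2315,.205]),feed=.08);wait(.2);st('hover')
for n in("scene","top"):
    p,d=read_camera(n);cv2.imwrite(f'pics/{n}6.png',p);np.save(f'{n}6.npy',d)
crop(cv2.imread('pics/scene6.png'),340,90,490,250,4,'pics/sc6.png')
crop(cv2.imread('pics/top6.png'),150,120,310,260,4,'pics/tc6.png')
E
```

```text
over None [ 0.106 -0.501 -6.019] [0.508 0.231 0.26 ] 0.015541309028134645 37.03
hover None [ 0.013  0.067 -5.801] [0.508 0.232 0.206] 0.01567116879939862 38.07
```

View pics/sc6.png

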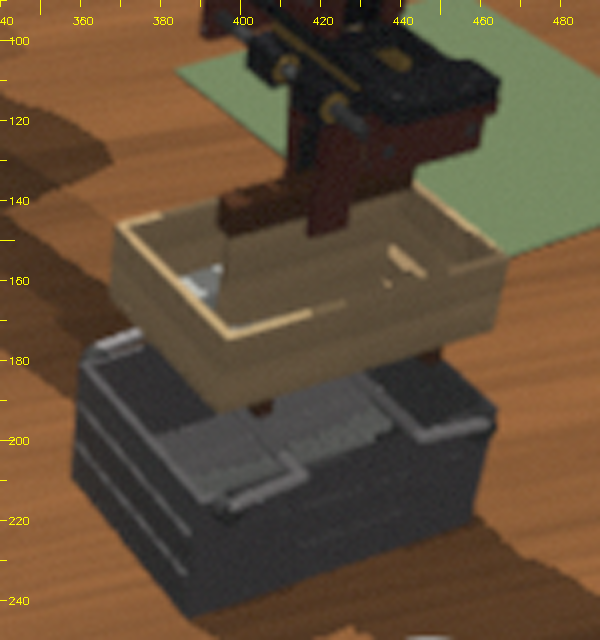

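View pics/tc6.png

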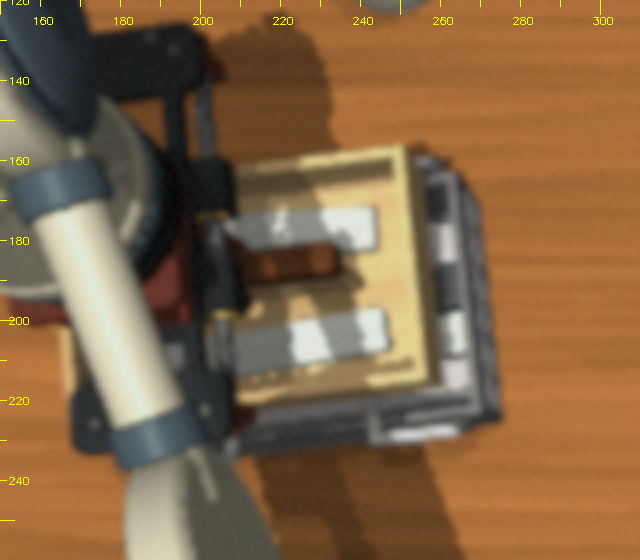

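```bash
python3 - <<'E'
from h import *
np.set_printoptions(precision=4,suppress=True)
s=np.array([[397,174.5],[466.5,153.5],[370,145.5]])
c=np.array([.508,.2315]);a=.147;U=np.array([[np.cos(a),np.sin(a)],[-np.sin(a),np.cos(a)]])
f=lambda P:(P[:,:2]-c)@U.T
print('scene',f(atz('scene',s,.193)))
print('top',f(atz('top',[[251,156.5],[260,216.5]],.193)))
print('tri',tri([[251,156.5],[260,216.5]],s[[0,2]]),f(tri([[251,156.5],[260,216.5]],s[[0,2]])))
# crate rim corner check unchanged, scene now
print('crate',f(atz('scene',[[463.5,192],[361,181],[393,214]],.09)))
E
```

```text
scene [[ 0.0618 -0.0898]
 [ 0.0597  0.0885]
 [-0.0561 -0.0871]]
top [[ 0.0603 -0.0914]
 [-0.0634 -0.0968]]
tri [[0.5815 0.151  0.1923 0.002 ]
 [0.4614 0.1326 0.1902 0.0116]] [[ 0.061  -0.0904]
 [-0.0606 -0.091 ]]
crate [[ 0.0705  0.0969]
 [-0.065  -0.0982]
 [ 0.0688 -0.0915]]
```

The held tray's rim corners sit at ±60 / ±90 mm about the crate's centre, to within 1–3 mm. I'll lower it slowly.

```bash
python3 - <<'E'
from h import *
np.set_printoptions(precision=3,suppress=True)
def st(m,r=None): s=observe();print(m,r,s['force'],s['eef_pos']+[0,0,ZO],s['finger_gap'],round(s['t'],2))
r=move_l(T([.508,.2315,.155]),feed=.025,contact_N=4);st('down',r)
wait(.2);st('settle')
for n in("scene",):
    p,d=read_camera(n);cv2.imwrite(f'pics/{n}7.png',p);np.save(f'{n}7.npy',d)
crop(p,340,100,490,250,5,'pics/sc7.png')
E
```

```text
down True [ 0.596 -0.297  7.101] [0.508 0.231 0.161] 0.015817519655793918 39.73
settle None [ 0.909 -0.362  6.704] [0.508 0.232 0.161] 0.01568140177686122 39.93
```

View pics/sc7.png

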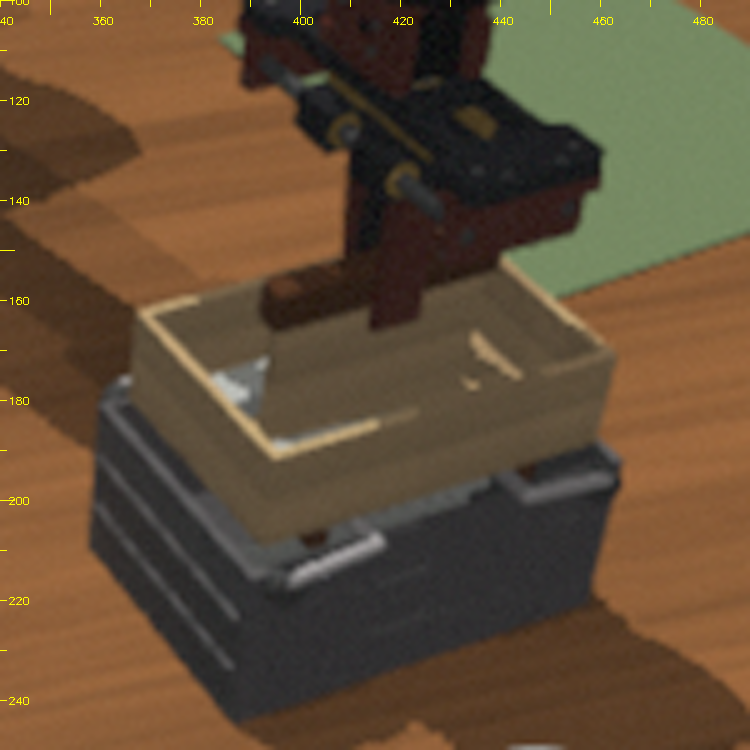

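Contact came at tip z = 0.161, which is the expected seated height, and the ribs at (403,207) and (445,193) are down in the mouth. I'll release and back off.

```bash
python3 - <<'E'
from h import *
np.set_printoptions(precision=4,suppress=True)
command_gripper(.045)
move_l(T([.508,.2315,.27]),feed=.15)
move_pose(T([.45,-.05,.3]),q(.147))
wait(.3)
P={}
for n in("scene","top"):
    p,d=read_camera(n);cv2.imwrite(f'pics/{n}8.png',p);np.save(f'{n}8.npy',d)
crop(cv2.imread('pics/scene8.png'),340,120,490,250,5,'pics/sc8.png')
crop(cv2.imread('pics/top8.png'),160,140,290,250,6,'pics/tc8.png')
s=observe();print(s['t'],s['force'],s['finger_gap'])
E
```

```text
43.0417 [ 0.8376 -0.3471  0.5335] 0.04484296825691351
```

View pics/sc8.png

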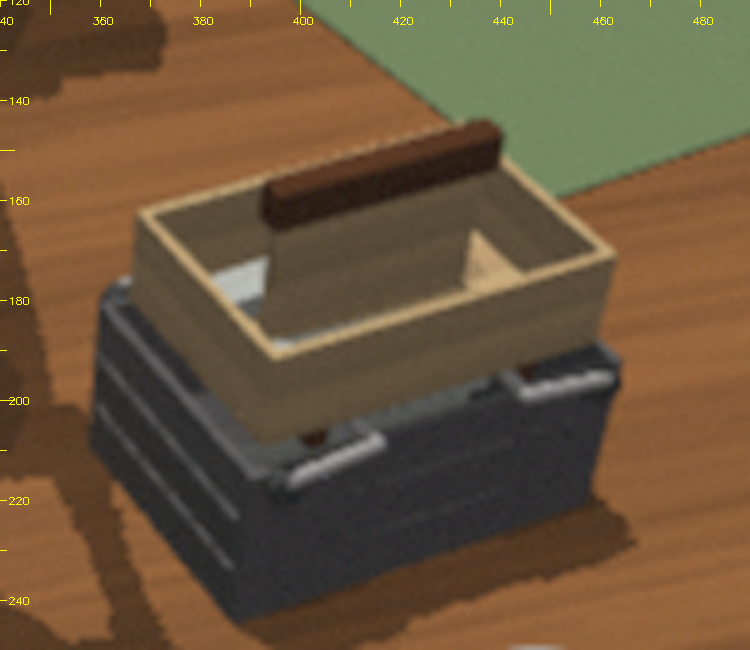

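View pics/tc8.png

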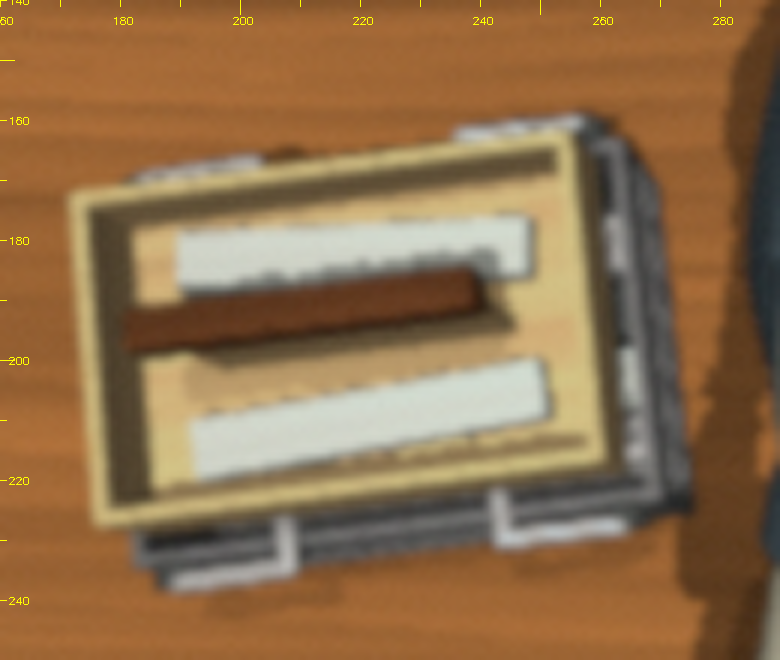

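View pics/scene8.png

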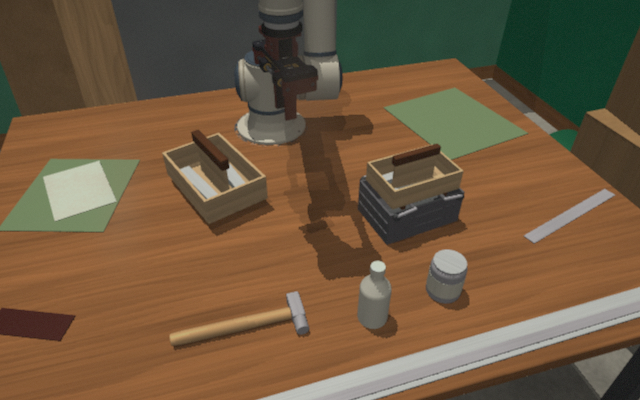

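```bash
python3 - <<'E'
from h import *
np.set_printoptions(precision=4,suppress=True)
c=np.array([.508,.2315]);a=.147;U=np.array([[np.cos(a),np.sin(a)],[-np.sin(a),np.cos(a)]])
f=lambda P:(P[:,:2]-c)@U.T
t=tri([[172,172],[176.5,227],[260.5,217],[255,162]],[[462.5,170],[440,145],[368,162.5],[395,191.5]]);print(t,f(t))
t=tri([[172,172],[260.5,217],[255,162]],[[462.5,170],[368,162.5],[395,191.5]])
h=tri([[181,195.5],[240,187]],[[439,146],[394,158]]);print(h,f(h),f(h).mean(0))
z=atz('top',[[181,195.5],[240,187]],.191);print(f(z),f(z).mean(0))
finish_job()
E
```

```text
[[0.5549 0.3273 0.1491 0.0002]
 [0.4409 0.3216 0.1415 0.0179]
 [0.4627 0.1355 0.1448 0.0025]
 [0.5808 0.152  0.1463 0.0023]] [[ 0.0604  0.0879]
 [-0.0532  0.099 ]
 [-0.0588 -0.0883]
 [ 0.0604 -0.0893]]
[[0.4999 0.2906 0.1849 0.0006]
 [0.5192 0.1714 0.1881 0.0021]] [[ 0.0006  0.0596]
 [ 0.0022 -0.0611]] [ 0.0014 -0.0007]
[[-0.0007  0.057 ]
 [ 0.0012 -0.0627]] [ 0.0002 -0.0028]
the job is handed in; nothing more can be done
```

The tray is stacked on the crate with both bails folded in, and I handed the job in after about 43 s. The interface gives no verdict.

- **What I did:** I swung both bails inward, pressing each until it stopped with its bar top at 0.098 m. I then lifted the smaller tray by its handle, lowered it onto the bars until it touched, let go and moved the arm clear.
- **Last checks:**
  - **Position:** the handle's centre is within about 3 mm of the crate's middle along both directions.
  - **Height:** the tray rim is at about 0.147 m, against 0.148 m expected.
  - **Level and alignment:** three rim corners put the tray level and lined up with the crate.
  - **Surroundings:** both ribs were down in the crate's mouth. The crate, bottle, tin and hammer looked unmoved in the final picture.
- **Robot height error:** the reported tool height was about 37 mm lower than the true height. My first try at a bail therefore passed above it without touching anything. A touch on the bench and the depth picture both gave 37 mm, and I corrected every move after that.
- **Poor reading:** the fourth rim corner was hidden behind the handle in the scene view. Its reading was off by 18 mm between the two cameras, so I ignored it.

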